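Load and start the dip washer

TASK

Hang every steel dip frame standing on the bench on the dip washer's hook by its arch, upright and one behind the other: the largest at the back next to the housing, then each next smaller one in front of it, so that they nest. Turn the control unit's dial to the three-dot mark, and only when the frames are all hung and the dial is set press the start lever down until it snaps over and stays down. Leave the other things on the bench where they are.

Things in the scene. Friction and masses are not known exactly. Their poses are not given: they have to be found in the camera images.
- frame0: steel dip frame, size 1 of 5 (1 = largest): upright slotted panel 110 mm wide (its y), 6 mm thick (x), top at 100 mm, on a foot 44 (x) by 110 by 6 mm; above the panel an arch of two posts and a top bar, and on the bar a white grip lug. Overall height 190 mm, about 210 g; front and back alike. Origin: centre of the foot's underside, z up
- frame0_eye (a point): frame0: where the top of the hook bar sits when hung, 145 mm above the foot's underside, in the shallow V (35 degree slopes, reaching 10 mm down at 17 mm aside) under the arch's top bar, which centres on the hook. Opening below 38 mm wide, 45 high; top bar 56 mm wide, 8 thick. Lug 20 mm wide (y), 10 thick (x), 9 to 45 mm above this point: grip it across the 20 mm, pads' middle 33 mm above this point
- frame1: steel dip frame, size 2 of 5 (1 = largest): upright slotted panel 96 mm wide (its y), 6 mm thick (x), top at 88 mm, on a foot 44 (x) by 96 by 6 mm; above the panel an arch of two posts and a top bar, and on the bar a white grip lug. Overall height 178 mm, about 196 g; front and back alike. Origin: centre of the foot's underside, z up
- frame1_eye (a point): frame1: where the top of the hook bar sits when hung, 133 mm above the foot's underside, in the shallow V (35 degree slopes, reaching 10 mm down at 17 mm aside) under the arch's top bar, which centres on the hook. Opening below 38 mm wide, 45 high; top bar 56 mm wide, 8 thick. Lug 20 mm wide (y), 10 thick (x), 9 to 45 mm above this point: grip it across the 20 mm, pads' middle 33 mm above this point
- frame2: steel dip frame, size 3 of 5 (1 = largest): upright slotted panel 82 mm wide (its y), 6 mm thick (x), top at 76 mm, on a foot 44 (x) by 82 by 6 mm; above the panel an arch of two posts and a top bar, and on the bar a white grip lug. Overall height 166 mm, about 182 g; front and back alike. Origin: centre of the foot's underside, z up
- frame2_eye (a point): frame2: where the top of the hook bar sits when hung, 121 mm above the foot's underside, in the shallow V (35 degree slopes, reaching 10 mm down at 17 mm aside) under the arch's top bar, which centres on the hook. Opening below 38 mm wide, 45 high; top bar 56 mm wide, 8 thick. Lug 20 mm wide (y), 10 thick (x), 9 to 45 mm above this point: grip it across the 20 mm, pads' middle 33 mm above this point
- frame3: steel dip frame, size 4 of 5 (1 = largest): upright slotted panel 68 mm wide (its y), 6 mm thick (x), top at 64 mm, on a foot 44 (x) by 68 by 6 mm; above the panel an arch of two posts and a top bar, and on the bar a white grip lug. Overall height 154 mm, about 168 g; front and back alike. Origin: centre of the foot's underside, z up
- frame3_eye (a point): frame3: where the top of the hook bar sits when hung, 109 mm above the foot's underside, in the shallow V (35 degree slopes, reaching 10 mm down at 17 mm aside) under the arch's top bar, which centres on the hook. Opening below 38 mm wide, 45 high; top bar 56 mm wide, 8 thick. Lug 20 mm wide (y), 10 thick (x), 9 to 45 mm above this point: grip it across the 20 mm, pads' middle 33 mm above this point
- frame4: steel dip frame, size 5 of 5 (1 = largest): upright slotted panel 56 mm wide (its y), 6 mm thick (x), top at 52 mm, on a foot 44 (x) by 56 by 6 mm; above the panel an arch of two posts and a top bar, and on the bar a white grip lug. Overall height 142 mm, about 156 g; front and back alike. Origin: centre of the foot's underside, z up
- frame4_eye (a point): frame4: where the top of the hook bar sits when hung, 97 mm above the foot's underside, in the shallow V (35 degree slopes, reaching 10 mm down at 17 mm aside) under the arch's top bar, which centres on the hook. Opening below 38 mm wide, 45 high; top bar 56 mm wide, 8 thick. Lug 20 mm wide (y), 10 thick (x), 9 to 45 mm above this point: grip it across the 20 mm, pads' middle 33 mm above this point
- hook_root (a point): dip washer, fixed: white housing 120 mm deep, 110 mm wide, 225 mm high, a steel hook sticking out level from its front over a drip tray (210 by 130 mm, 25 mm high). This point: top of the hook bar where it leaves the housing, 195 mm above the bench. The bar is round, 10 mm thick, centre at 190 mm; its level part runs 173 mm along this point's -x; z up
- hook_tip (a point): hook: top of the upturned tip, 181 mm out from the root, 16 mm above the bar's top. Frames are threaded over it from its free end
- control: the washer's control unit, fixed: white box 150 (x) by 190 mm, 50 mm high. Dial axis at 30 mm to its -x and 45 mm to its +y, lever 50 mm to its -y. Origin: centre of its underside; front faces its -x, z up
- dial_grip (a point): dial: point on its axis at gripping height, 79 mm above the bench. The dial's turned grip is a black bar 44 mm long (this point's x), 14 mm wide (y), its top 12 mm above this point, its round skirt of 24 mm radius 18 mm below it; a white line marks the pointer end (this point's -x)
- dial (a joint): dial angle, rad: grows clockwise seen from above; turns -0.1 to 1.7. It clicks (about 0.04 N m) into five detents 0.4 rad apart: 0 = the plain dash (off, pointer towards the unit's front, -x), 0.4 = one dot, 0.8 = two dots, 1.2 = three dots, 1.6 = four dots
- lever_pad (a point): start lever: middle of the top of the black pad (30 by 26 mm) at the lever's free end, 93 mm from its hinge; at rest the pad is about 112 mm above the bench, when latched 79 mm.
- lever (a joint): lever angle, rad: 0 = up (sprung), grows as the pad is pressed down, stop at 0.36 (arm level). Its hinge lies along the unit's y, 55 mm behind the unit's centre (+x), 73 mm above the bench; the arm points to the unit's -x. Pressing takes up to about 7 N; past about 0.24 it snaps over and stays at 0.36, before that it springs back up
- tip_box: bystander: grey box of pipette tips with a clear lid, 70 by 100 by 58 mm, loose among the frames; origin centre of its underside
- dish_a: bystander: white dish 58 mm wide, 14 mm high, loose; origin centre of its underside
- dish_b: bystander: as dish_a
- reagent: bystander: amber bottle 64 mm wide, 130 mm high, loose
- buffer: bystander: clear jar 60 mm wide, 120 mm high, loose
- beaker: bystander: glass beaker 70 mm wide, 90 mm high, loose
- tube_rack: bystander: red tube rack 80 by 160 mm, 40 mm high with its tubes, loose
There are look-alikes about, which are no part of the job. Leave any green, purple or yellow look-alike of the frame0 alone.

How it is judged (in metres and radians):
On the way, in this order (a step that is already met when the one before it is completed fails the run):
1. all frames hang on the hook, released, largest at the back and sizes falling towards the tip, with the dial on three dots (x of frame0_eye in the frame of hook_root between -0.175 and -0.005 m and y of frame0_eye in the frame of hook_root between -0.022 and 0.022 m and z of frame0_eye in the frame of hook_root between -0.008 and 0.008 m and angle between each of frame0, frame1, frame2, frame3, frame4's own z axis and vertical below 0.35 rad and linear speed of each of frame0, frame1, frame2, frame3, frame4 below 0.15 m/s and contact force between each of frame0, frame1, frame2, frame3, frame4 and the fingers below 0.1 N and x of frame1_eye in the frame of hook_root between -0.175 and -0.005 m and y of frame1_eye in the frame of hook_root between -0.022 and 0.022 m and z of frame1_eye in the frame of hook_root between -0.008 and 0.008 m and x of frame2_eye in the frame of hook_root between -0.175 and -0.005 m and y of frame2_eye in the frame of hook_root between -0.022 and 0.022 m and z of frame2_eye in the frame of hook_root between -0.008 and 0.008 m and x of frame3_eye in the frame of hook_root between -0.175 and -0.005 m and y of frame3_eye in the frame of hook_root between -0.022 and 0.022 m and z of frame3_eye in the frame of hook_root between -0.008 and 0.008 m and x of frame4_eye in the frame of hook_root between -0.175 and -0.005 m and y of frame4_eye in the frame of hook_root between -0.022 and 0.022 m and z of frame4_eye in the frame of hook_root between -0.008 and 0.008 m and ((x of hook_root in the frame of frame0 above 0 m and x of frame1_eye in the frame of frame0 below -0.008 m) or (x of hook_root in the frame of frame0 below 0 m and x of frame1_eye in the frame of frame0 above 0.008 m)) and ((x of hook_root in the frame of frame0 above 0 m and x of frame2_eye in the frame of frame0 below -0.008 m) or (x of hook_root in the frame of frame0 below 0 m and x of frame2_eye in the frame of frame0 above 0.008 m)) and ((x of hook_root in the frame of frame0 above 0 m and x of frame3_eye in the frame of frame0 below -0.008 m) or (x of hook_root in the frame of frame0 below 0 m and x of frame3_eye in the frame of frame0 above 0.008 m)) and ((x of hook_root in the frame of frame0 above 0 m and x of frame4_eye in the frame of frame0 below -0.008 m) or (x of hook_root in the frame of frame0 below 0 m and x of frame4_eye in the frame of frame0 above 0.008 m)) and ((x of hook_root in the frame of frame1 above 0 m and x of frame2_eye in the frame of frame1 below -0.008 m) or (x of hook_root in the frame of frame1 below 0 m and x of frame2_eye in the frame of frame1 above 0.008 m)) and ((x of hook_root in the frame of frame1 above 0 m and x of frame3_eye in the frame of frame1 below -0.008 m) or (x of hook_root in the frame of frame1 below 0 m and x of frame3_eye in the frame of frame1 above 0.008 m)) and ((x of hook_root in the frame of frame1 above 0 m and x of frame4_eye in the frame of frame1 below -0.008 m) or (x of hook_root in the frame of frame1 below 0 m and x of frame4_eye in the frame of frame1 above 0.008 m)) and ((x of hook_root in the frame of frame2 above 0 m and x of frame3_eye in the frame of frame2 below -0.008 m) or (x of hook_root in the frame of frame2 below 0 m and x of frame3_eye in the frame of frame2 above 0.008 m)) and ((x of hook_root in the frame of frame2 above 0 m and x of frame4_eye in the frame of frame2 below -0.008 m) or (x of hook_root in the frame of frame2 below 0 m and x of frame4_eye in the frame of frame2 above 0.008 m)) and ((x of hook_root in the frame of frame3 above 0 m and x of frame4_eye in the frame of frame3 below -0.008 m) or (x of hook_root in the frame of frame3 below 0 m and x of frame4_eye in the frame of frame3 above 0.008 m)) and value of joint dial between 1.05 and 1.35 rad), for 0.2 s.
2. the lever is latched down (value of joint lever above 0.32 rad), for 0.2 s.
At the end, for the whole second after the job is handed in: Every frame present hangs almost still, released, upright within 0.35 rad, its eye on the hook bar (5-175 mm from the housing, 22 mm sideways, 8 mm in height), each smaller one 8 mm or more further out than all larger ones; dial at 1.2 within 0.15 rad; lever above 0.32 rad (all of step 1 and value of joint lever above 0.32 rad); the robot touches nothing.
It fails at once if a bystander is moved more than 50 mm or tipped (distance of any of tip_box, dish_a, dish_b, reagent, buffer, beaker, tube_rack from where it was at the start of the episode above 0.05 m or angle between any of tip_box, dish_a, dish_b, reagent, buffer, beaker, tube_rack's own z axis and vertical above 0.6 rad).
Of frame0, frame1, frame2, frame3, frame4 only 4 to 5 are there at a start; the rules pass over those that are not, and their reading is None.
At some moment in a run one of frame0, frame1, frame2, frame3, frame4 may be knocked a few centimetres aside while the robot is not near it.
It also fails if it takes over 210 s, if anything falls off the work surface, if the arm or the gripper's body presses on something with over 40 N, if the wrist force passes 120 N, or if a joint passes its speed limit or range.

ROBOT

A 7-joint arm with a two-finger parallel gripper is mounted at the origin on the work surface. World frame = base frame: x ahead of the robot, y to its left, z up, the work surface at z = 0. Lengths are in m, angles in degrees, forces in N, time in s.
With the tool pointing down it reaches from about 0.425 to 0.875 m from the base axis. Payload 4.7 kg.
Tool frame: the origin (TCP) lies midway between the tips of the shut fingers; the grasp point (between the pads) lies 19 mm behind it; z points along the fingers, x is the direction in which the jaws open and shut, and the axes are right-handed (so a half turn about z gives the same grasp; the last joint's range is limited). The gripper opens to 87 mm and grips with 3 to 60 N. Pads are 19 mm wide; open, the fingers measure 117 mm over their backs; the gripper's body (75 mm by 190 mm) begins 51 mm behind the grasp point.
Start: joints at [64.865, 18.392, -4.016, 83.108, 1.295, 78.541, -3.26], TCP at [0.284, -0.585, 0.223] pointing down, gripper open.
Joint ranges: [-163.93, 163.93], [-17.29, 119.83], [-79.2, 71.16], [3.27, 140.29], [-89.18, 269.18], [5.43, 117.66], [-154.24, 154.24]. Speed limits (degrees/s): [147.25, 147.25, 180, 180, 180, 180, 180].

INTERFACE

Orientations are given as [roll, pitch, yaw] about the fixed x, y, z axes, in that order (R = Rz(yaw) Ry(pitch) Rx(roll)).
In Python, from cell import telemetry, optics, env gives the robot as it stands.
- The arm moves only by the tool arm_command, never from a script. Its arguments are lists of equal length, an entry for each row: "translation": the shift along the tool's x, y, z in cm, a list of three; "twist": the turn about the tool's z in degrees. In form: {"translation": [[x, y, z], ...], "twist": [twist, ...]}. A call has 1 to 10 rows; each row shifts and turns the pose as measured when the row begins, along the tool's axes as they then stand; what a row does not reach is not made up. A row lasts 1/8 s, in which the tool goes at most 62.5 mm and 10.7 degrees, less where a joint would pass 70% of its speed; a pose out of reach is approached as far as the arm can. A call is refused whole if a number of a shift passes 6.25 or a number of a turn 10.7, either way. A call with a gripper value outside its range is refused whole. "grip" is the opening in per cent of the stroke, from 0 (shut) to 100 (fully open), set as the call begins (left out, the last holds). The fingers move at their own pace and stop on an object; "force" is the grip in N (left out, the last holds). Time passes only in rows, so rows that do not move let the fingers close. It gives the time, the measured TCP pose, the force and the opening at its end, in the units of the state.
- telemetry.get_obs(): the state, without advancing time (a new reading comes with each control period).
- optics.read_camera(name): name is "scene" or "top"; returns a dict with "img" (384x512x3 uint8, blue, green, red), "fx", "fy", "cx", "cy" (pixels), "extrinsics" (4x4, takes a point from camera to world coordinates). Camera axes: x right, y up, looking along -z (the intrinsics and any distortion apply to the point x, -y, -z); pixel columns grow to the right and rows downward; lengths in m; the calibration is good to about 2 mm. A picture is of the moment at which its call begins. There is no depth.
- env.sign_off(): hands the job in, once; it reports no verdict.
The state is a dict: "time_s": time; "qpos": joint angles; "joint_velocities": joint speeds; "effort": joint torques, N m; "tool_pos": TCP position; "tool_rot": TCP orientation; "force": force on the tool from outside, world axes, zero at the start; "wrist_torque": the same for the moment, N m; "grip_width": finger opening in m.
Only numpy, scipy, OpenCV 4.12 (cv2) and the standard library are available. Lean on these libraries where they do the work, as an engineer would, in place of code of your own. Each camera call takes 0.05 s, during which the arm holds its last target. There are 200 camera calls.

## Working session

There is one attempt and no reset: what is moved stays moved. The work goes in short steps, Python scripts to look and compute and a tool call to move; the robot and the scene stay as the last step left them, time stands still between calls to the robot, and variables do not carry over. Pictures are saved under pics/ and viewed, about 12 in all and at most 16, crops included, and the job is handed in when it is done.

Besides the shell and the picture viewer there is one more tool, called after ">>>" as name(argument=value, ...) on one line, values as JSON. arm_command: Moves the arm, as the interface text tells. Its arguments: {"type":"object","properties":{"translation":{"type":"array","items":{"type":"array","items":{"type":"number"}}},"twist":{"type":"array","items":{"type":"number"}},"grip":{"type":"number"},"force":{"type":"number"}},"required":["translation","twist"]}

```bash
ls; mkdir -p pics
cat > h.py <<'E'
import numpy as np,cv2
from cell import telemetry,optics,env
def snap(n,f=None):
    c=optics.read_camera(n)
    if f: cv2.imwrite('pics/'+f,c['img'])
    return c
def ray(c,u,v):
    E=np.array(c['extrinsics']);d=E[:3,:3]@np.array([(u-c['cx'])/c['fx'],-(v-c['cy'])/c['fy'],-1.]);return E[:3,3],d
def onz(c,u,v,z):
    o,d=ray(c,u,v);return o+d*(z-o[2])/d[2]
def proj(c,p):
    E=np.array(c['extrinsics']);q=E[:3,:3].T@(np.array(p)-E[:3,3]);return np.array([c['cx']+c['fx']*q[0]/-q[2],c['cy']+c['fy']*q[1]/q[2]])
def st():
    s=telemetry.get_obs();print(s['time_s'],np.round(s['tool_pos'],4),np.round(s['tool_rot'],2),s['grip_width'],np.round(s['force'],1));return s
E
python3 - <<'E'
from h import *
st()
for n in('scene','top'):
    c=snap(n,n+'0.png');print({k:c[k] for k in c if k!='img'})
    cv2.imwrite(f'pics/{n}0b.png',cv2.resize(c['img'],(800,600),interpolation=cv2.INTER_CUBIC))
E
```

```text
pics
0.0 [ 0.284  -0.584   0.2215] [ 1.7999e+02  1.1000e-01 -6.4060e+01] 0.08703198474716008 [ 0.1 -0.  -0.5]
{'fx': 427.766486745558, 'fy': 427.766486745558, 'cx': 254.5037964892124, 'cy': 192.41344967079735, 'extrinsics': array([[ 0.45720323, -0.57156085,  0.68138345,  1.38908242],
       [ 0.88929843,  0.28462863, -0.35795928, -0.42914714],
       [ 0.01065427,  0.76961337,  0.6384213 ,  0.94621597],
       [ 0.        ,  0.        ,  0.        ,  1.        ]])}
{'fx': 397.7336572330307, 'fy': 397.7336572330307, 'cx': 250.0384472645762, 'cy': 196.56035047887232, 'extrinsics': array([[ 0.07395889,  0.9733235 , -0.21718988,  0.24990848],
       [-0.9972602 ,  0.07250528, -0.01466531, -0.00720245],
       [ 0.00147332,  0.21767946,  0.9760192 ,  1.42064626],
       [ 0.        ,  0.        ,  0.        ,  1.        ]])}
```

View pics/scene0b.png

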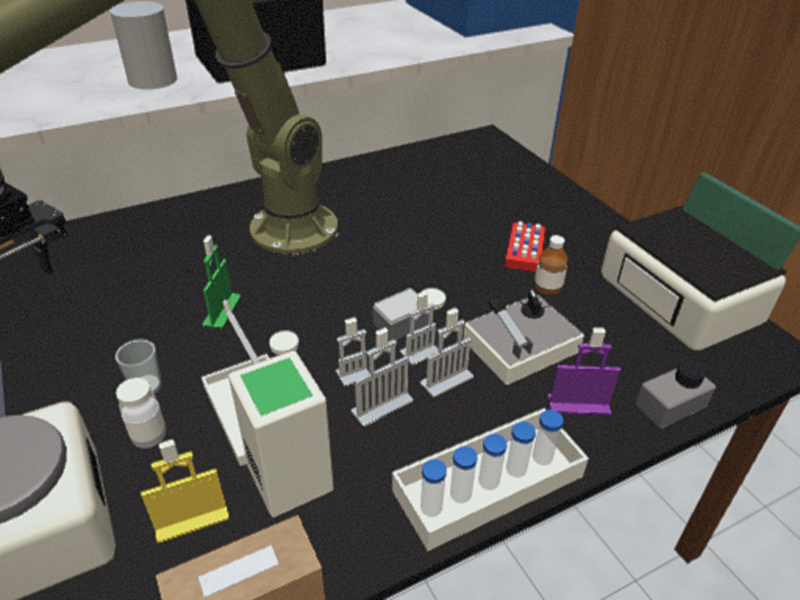

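View pics/top0b.png

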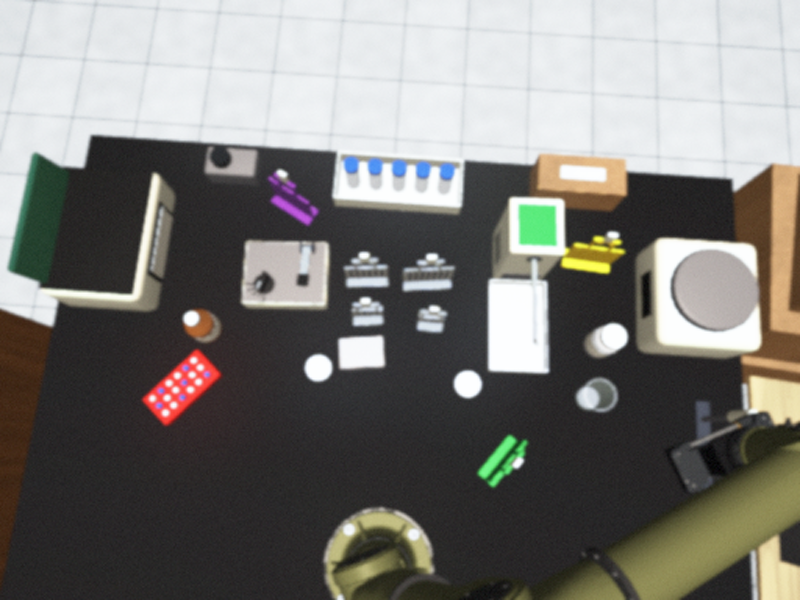

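Run:
```python
from h import *
a=cv2.imread('pics/scene0.png');b=cv2.imread('pics/top0.png')
# scene crop x210-310,y180-272 ; top crop x212-297,y155-220
R=lambda i,x,y,w,h,s:cv2.resize(i[y:y+h,x:x+w],None,fx=s,fy=s,interpolation=cv2.INTER_CUBIC)
p=R(a,208,182,100,90,4); q=R(b,212,155,80,62,5)
r=R(b,150,150,65,50,5); s=R(b,310,120,50,122,4.5)[:,:]
W=np.zeros((600,800,3),np.uint8)
W[:360,:400]=p; W[:310,400:800]=q
W[360:600,:325]=r[:240]
s=cv2.rotate(R(b,308,122,48,122,3),cv2.ROTATE_90_COUNTERCLOCKWISE); W[320:320+s.shape[0],400:400+s.shape[1]]=s
cv2.imwrite('pics/z1.png',W)
```

```text
(no output)
```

View pics/z1.png

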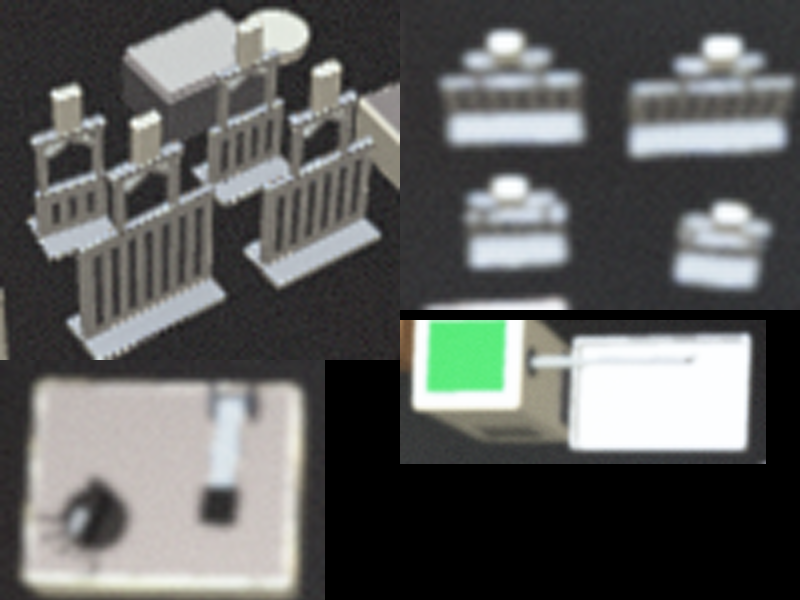

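```bash
cat >> h.py <<'E'
def tri(c1,u1,c2,u2):
    (o1,d1),(o2,d2)=ray(c1,*u1),ray(c2,*u2)
    t=np.linalg.lstsq(np.c_[d1,-d2],o2-o1,rcond=None)[0]
    p,q=o1+d1*t[0],o2+d2*t[1];return (p+q)/2,np.linalg.norm(p-q)
def blobs(m,a0,a1,box):
    x,y,w,h=box;k=np.zeros_like(m);k[y:y+h,x:x+w]=m[y:y+h,x:x+w]
    n,l,s,ce=cv2.connectedComponentsWithStats(k)
    return [(ce[i],s[i]) for i in range(1,n) if a0<=s[i][4]<=a1]
E
python3 - <<'E'
from h import *
s=snap('scene');t=snap('top')
print('hook root top',onz(t,341,165,.19),'tip',onz(t,341.7,219,.2))
print('hook root/tip scene',onz(s,258*.64,365*.64,.19),onz(s,226*.64,301*.64,.208))
for n,c in(('t',t),('s',s)):
    im=c['img'].astype(int);b,g,r=im[...,0],im[...,1],im[...,2]
    m=((r-b>8)&(r>150)).astype(np.uint8)
    print(n,[(np.round(q,1),k) for q,k in blobs(m,6,200,(212,155,80,62) if n=='t' else (208,182,100,60))])
    m=(im.max(2)<60).astype(np.uint8)
    print(n,'dark',[(np.round(q,1),k) for q,k in blobs(m,10,300,(158,157,48,36) if n=='t' else (308,185,52,42))])
for nm,q in dict(B=((630,155),(785,148)),A=((447,145),(583,140)),C=((470,267),(567,265)),D=((675,282),(757,288))).items():
    P=[onz(t,u/5+212,v/5+155,0) for u,v in q];d=P[0]-P[1];print(nm,np.round(P,3),np.linalg.norm(d),np.degrees(np.arctan2(-d[0],d[1])))
E
```

```text
hook root top [ 0.64968221 -0.2738413   0.19      ] tip [ 0.47146293 -0.27809481  0.2       ]
hook root/tip scene [ 0.62531364 -0.27601878  0.19      ] [ 0.47028419 -0.28024298  0.208     ]
t [(array([233.1, 165.9]), array([231, 165,   5,   3,   8], dtype=int32))]
t dark [(array([169.4, 180.7]), array([167, 176,   6,  11,  41], dtype=int32)), (array([193.4, 178.8]), array([191, 177,   5,   5,  19], dtype=int32))]
s [(array([273. , 190.9]), array([272, 187,   3,   8,  10], dtype=int32)), (array([269. , 193.7]), array([267, 189,   6,  10,  23], dtype=int32)), (array([280.6, 194.7]), array([278, 192,   7,   6,   9], dtype=int32)), (array([289.4, 200.3]), array([286, 199,   7,   3,   9], dtype=int32)), (array([288.4, 205.6]), array([286, 202,   7,   8,  20], dtype=int32)), (array([224.3, 210.3]), array([221, 205,   7,  12,  49], dtype=int32)), (array([302.5, 211.5]), array([298, 206,  10,  12,  30], dtype=int32)), (array([243.4, 216.7]), array([241, 212,   7,  11,  28], dtype=int32))]
s dark [(array([353.4, 191.3]), array([341, 185,  19,  16, 115], dtype=int32)), (array([330.2, 223.7]), array([329, 221,   4,   6,  20], dtype=int32)), (array([337.6, 221.7]), array([335, 220,   5,   5,  15], dtype=int32))]
B [[ 0.63  -0.306  0.   ]
 [ 0.644 -0.42   0.   ]] 0.11468598333069585 6.9207063926803
A [[ 0.627 -0.171  0.   ]
 [ 0.639 -0.271  0.   ]] 0.10053468932577354 6.432765903992476
C [[ 0.537 -0.192  0.   ]
 [ 0.544 -0.262  0.   ]] 0.07064031607276182 5.458803473457909
D [[ 0.537 -0.341  0.   ]
 [ 0.537 -0.4    0.   ]] 0.059458599741446294 -0.010457267662273196
```

Run:
```python
from h import *
s=snap('scene');t=snap('top')
lug={}
H=dict(B=.19,A=.178,C=.154,D=.142)
tp=dict(B=(722,48),A=(505,44),C=(510,190),D=(730,214))
sp=dict(B=(145,138),A=(326,85),C=(250,50),D=(67,110))
for k in 'BACD':
    u=((tp[k][0]-400)/5+212,tp[k][1]/5+155);v=(sp[k][0]/4+208,sp[k][1]/4+182)
    p,e=tri(t,u,s,v);print(k,'tri',np.round(p,3),round(e,4),'want z',H[k]-.018,'top',np.round(onz(t,*u,H[k]-.018),4),'sc',np.round(onz(s,*v,H[k]-.018),4))
for nm,q in dict(B=((630,155),(785,148)),A=((447,145),(583,140)),C=((470,267),(567,265)),D=((675,282),(757,288))).items():
    P=[onz(t,(u-400)/5+212,v/5+155,0) for u,v in q];d=P[0]-P[1];m=(P[0]+P[1])/2;print(nm,np.round(m,3),np.linalg.norm(d),'yaw',np.degrees(np.arctan2(-d[0],d[1])))
q=[onz(t,u/5+150,(v-360)/5+150,.05) for u,v in((38,382),(300,388),(292,578),(27,575))];print('ctrl',np.round(q,3))
print('dial',onz(t,169.4,180.7,.085),onz(s,531*.64,301*.64,.085),'pad',onz(t,193.4,178.8,.112),onz(s,522*.64,347*.64,.112))
print('root scene', proj(s,[.65,-.276,.195]),proj(t,[.65,-.276,.195]))
```

```text
B tri [ 0.641 -0.066  0.173] 0.0008 want z 0.17200000000000001 top [ 0.6411 -0.0666  0.172 ] sc [ 0.6397 -0.0652  0.172 ]
A tri [0.637 0.076 0.161] 0.0008 want z 0.16 top [0.637  0.0762 0.16  ] sc [0.6358 0.0776 0.16  ]
C tri [0.546 0.067 0.128] 0.0012 want z 0.136 top [0.5439 0.066  0.136 ] sc [0.554 0.063 0.136]
D tri [ 0.541 -0.08   0.124] 0.0016 want z 0.12399999999999999 top [ 0.5412 -0.0811  0.124 ] sc [ 0.5418 -0.0797  0.124 ]
B [ 0.615 -0.069  0.   ] 0.11438342006862992 yaw 6.926927214368779
A [0.611 0.073 0.   ] 0.10030678481338758 yaw 6.437032366300507
C [0.519 0.063 0.   ] 0.07053291855789803 yaw 5.4602697559193185
D [ 0.516 -0.081  0.   ] 0.0596160413965525 yaw 0.0021167335328563055
ctrl [[0.686 0.358 0.05 ]
 [0.695 0.169 0.05 ]
 [0.555 0.161 0.05 ]
 [0.543 0.348 0.05 ]]
dial [0.58257604 0.29611656 0.085     ] [0.59121129 0.2947964  0.085     ] pad [0.58857004 0.20932238 0.112     ] [0.71585496 0.17993859 0.112     ]
root scene [168.07734829 238.62047415] [342.02330215 164.49460739]
```

>>> arm_command(translation=[[0,0,-2],[0,0,-2]], twist=[9.5,9.5])

```text
time_s: 0.55
tool_pos: [0.2836, -0.5833, 0.2606]
tool_rot: [179.9, 0.3, -83.6]
force: [0.1, -1.6, -0.2]
grip_width: 0.0868
```

```bash
cat >> h.py <<'E'
from scipy.spatial.transform import Rotation as Ro
def go(p,yaw):
    s=st();R=Ro.from_euler('xyz',s['tool_rot'],degrees=True).as_matrix()
    # after twisting first to yaw
    R2=Ro.from_euler('xyz',[180,0,yaw],degrees=True).as_matrix();d=np.array(p)-s['tool_pos']
    print('cm now',np.round(100*R.T@d,2),'cm after twist',np.round(100*R2.T@d,2),'twist',round((s['tool_rot'][2]-yaw+180)%360-180,1))
E
python3 -c "
from h import *
go([.641,-.066,.26],-83)"
```

```text
0.55 [ 0.2836 -0.5833  0.2606] [179.89   0.29 -83.62] 0.08683457572698057 [ 0.1 -1.6 -0.2]
cm now [-47.43 -41.27   0.22] cm after twist [-46.99 -41.78   0.06] twist -0.6
```

>>> arm_command(translation=[[-4.3,-3.8,0],[-4.3,-3.8,0],[-4.3,-3.8,0],[-4.3,-3.8,0],[-4.3,-3.8,0],[-4.3,-3.8,0],[-4.3,-3.8,0],[-4.3,-3.8,0],[-4.3,-3.8,0],[-4.3,-3.8,0]], twist=[0,0,0,0,0,0,0,0,0,0])

```text
time_s: 1.8
tool_pos: [0.6228, -0.1092, 0.2626]
tool_rot: [-180.0, -0.2, -84.5]
force: [0.7, -1.0, -0.2]
grip_width: 0.0869
```

```bash
python3 -c "
from h import *
go([.641,-.066,.22],-83)"
```

```text
1.8 [ 0.6228 -0.1092  0.2626] [-179.98   -0.2   -84.53] 0.08691085223611454 [ 0.7 -1.  -0.2]
cm now [-4.14 -2.23  4.25] cm after twist [-4.06 -2.34  4.26] twist -1.5
```

>>> arm_command(translation=[[-4.0,-2.3,2],[0,0,2],[0,0,0]], twist=[-1.5,0,0])

```text
time_s: 2.17
tool_pos: [0.6445, -0.0581, 0.2211]
tool_rot: [-179.9, 0.0, -82.4]
force: [-0.7, -0.5, 0.0]
grip_width: 0.0871
```

```bash
python3 -c "
from h import *
go([.641,-.066,.159],-83)
im=snap('scene')['img'];t=snap('top')['img']
R=lambda i,x,y,w,h,s:cv2.resize(i[y:y+h,x:x+w],None,fx=s,fy=s,interpolation=cv2.INTER_CUBIC)
cv2.imwrite('pics/z2.png',np.hstack([R(im,200,150,125,130,3),R(t,190,100,130,130,3)]))"
```

```text
2.175 [ 0.6445 -0.0581  0.2211] [-1.7991e+02  2.0000e-02 -8.2400e+01] 0.08714987344448535 [-0.7 -0.5  0. ]
cm now [0.74 0.46 6.21] cm after twist [0.74 0.44 6.21] twist 0.6
```

View pics/z2.png

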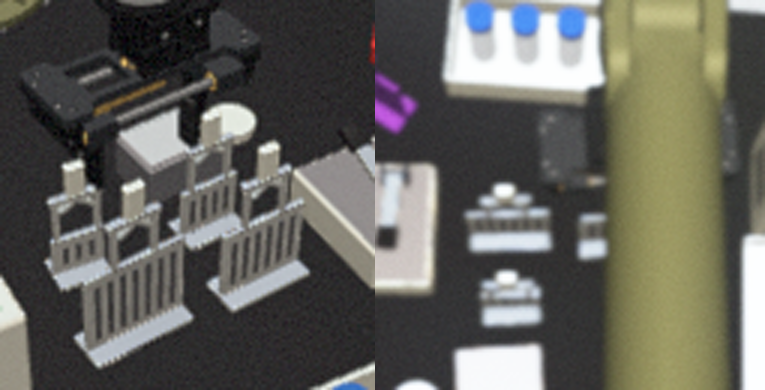

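>>> arm_command(translation=[[0.7,0.4,1],[0,0,1.5],[0,0,1.5],[0,0,1.5],[0,0,0.6],[0,0,0]], twist=[0.5,0,0,0,0,0])

```text
time_s: 3.02
tool_pos: [0.6423, -0.0695, 0.1594]
tool_rot: [-179.6, -0.1, -83.3]
force: [0.8, -0.6, -0.5]
grip_width: 0.0873
```

```bash
python3 -c "
from h import *
go([.641,-.066,.159],-83)"
```

```text
3.025 [ 0.6423 -0.0695  0.1594] [-1.7962e+02 -8.0000e-02 -8.3250e+01] 0.08728807259925074 [ 0.8 -0.6 -0.5]
cm now [-0.36  0.09  0.04] cm after twist [-0.36  0.09  0.04] twist -0.3
```

Centre and close.

>>> arm_command(translation=[[-0.3,0.1,0],[0,0,0],[0,0,0],[0,0,0],[0,0,0],[0,0,0]], twist=[0,0,0,0,0,0], grip=0, force=30)

```text
time_s: 3.78
tool_pos: [0.6421, -0.066, 0.1614]
tool_rot: [-179.4, -0.1, -83.2]
force: [0.7, -0.1, 0.2]
grip_width: 0.0347
```

>>> arm_command(translation=[[0,0,-2],[0,0,-4],[0,0,-4],[0,0,-2],[0,0,0]], twist=[0,0,0,0,0])

```text
time_s: 4.4
tool_pos: [0.6415, -0.0656, 0.2909]
tool_rot: [-179.2, -0.2, -83.2]
force: [0.5, 0.1, -0.6]
grip_width: 0.0009
```

```bash
python3 -c "
from h import *
go([.43,-.276,.3],-89)"
```

```text
4.4 [ 0.6415 -0.0656  0.2909] [-1.7918e+02 -1.5000e-01 -8.3210e+01] 0.00091616234025678 [ 0.5  0.1 -0.6]
cm now [18.39 23.47 -1.2 ] cm after twist [20.67 21.51 -0.91] twist 5.8
```

>>> arm_command(translation=[[0,0,-1],[0,0,0],[0,0,0],[0,0,0],[0,0,0],[0,0,0]], twist=[0,0,0,0,0,0], grip=80)

```text
time_s: 5.15
tool_pos: [0.6399, -0.0657, 0.2983]
tool_rot: [-179.5, -0.1, -83.2]
force: [-0.7, 0.0, 0.1]
grip_width: 0.0522
```

```bash
python3 -c "
from h import *
st()
c=snap('scene');im=c['img']
print(proj(c,[.641,-.066,.172]))
R=lambda i,x,y,w,h,s:cv2.resize(i[y:y+h,x:x+w],None,fx=s,fy=s,interpolation=cv2.INTER_CUBIC)
cv2.imwrite('pics/z3.png',R(im,200,180,100,100,5))"
```

```text
5.15 [ 0.6399 -0.0657  0.2983] [-1.7949e+02 -8.0000e-02 -8.3200e+01] 0.052217445797079626 [-0.7  0.   0.1]
[244.19505509 216.89886838]
```

View pics/z3.png

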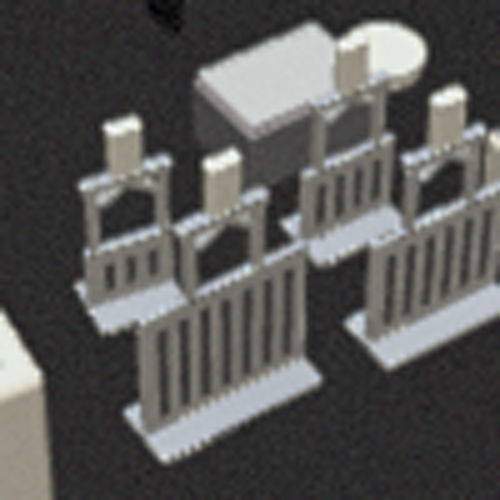

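>>> arm_command(translation=[[0,0,3],[0,0,4],[0,0,3],[0,0,2],[0,0,1.2],[0,0,0]], twist=[0,0,0,0,0,0], grip=70)

```text
time_s: 5.95
tool_pos: [0.6421, -0.0658, 0.1634]
tool_rot: [-179.3, -0.1, -83.2]
force: [-0.1, 0.4, 0.3]
grip_width: 0.061
```

```bash
python3 -c "
from h import *
go([.641,-.066,.159],-83)"
```

```text
5.95 [ 0.6421 -0.0658  0.1634] [-1.7934e+02 -1.1000e-01 -8.3210e+01] 0.06098603751208898 [-0.1  0.4  0.3]
cm now [0.   0.12 0.44] cm after twist [0.   0.11 0.44] twist -0.2
```

>>> arm_command(translation=[[0,0.1,0.4],[0,0,0],[0,0,0],[0,0,0],[0,0,0],[0,0,0],[0,0,0],[0,0,0]], twist=[0,0,0,0,0,0,0,0], grip=0, force=30)

```text
time_s: 6.95
tool_pos: [0.6428, -0.0655, 0.1624]
tool_rot: [-179.1, -0.2, -83.2]
force: [-0.4, 0.6, -0.6]
grip_width: 0.0197
```

>>> arm_command(translation=[[0,0,-1],[0,0,-1.5],[0,0,0]], twist=[0,0,0])

```text
time_s: 7.32
tool_pos: [0.6423, -0.0658, 0.1891]
tool_rot: [-179.1, -0.2, -83.2]
force: [-0.3, 0.2, -0.8]
grip_width: 0.0196
```

>>> arm_command(translation=[[0,0,-3],[0,0,-5],[0,0,-5],[0,0,-1],[0,0,0]], twist=[0,0,0,0,0])

```text
time_s: 7.95
tool_pos: [0.6389, -0.0659, 0.331]
tool_rot: [-179.3, -0.1, -83.2]
force: [0.4, 0.0, -3.2]
grip_width: 0.0199
```

```bash
python3 -c "
from h import *
go([.42,-.19,.33],-89)"
```

```text
7.95 [ 0.6389 -0.0659  0.331 ] [-1.7927e+02 -1.3000e-01 -8.3220e+01] 0.019874167010492827 [ 0.4  0.  -3.2]
cm now [ 9.74 23.2  -0.17] cm after twist [12.03 22.11  0.1 ] twist 5.8
```

>>> arm_command(translation=[[2,3,0],[2.5,4.5,0],[2.5,4.5,0],[2,4,0],[1.5,3,0],[1,2,0],[0,0,0]], twist=[3,2.8,0,0,0,0,0])

```text
time_s: 8.82
tool_pos: [0.4216, -0.1919, 0.3119]
tool_rot: [179.4, 0.5, -89.3]
force: [0.2, 0.7, -1.9]
grip_width: 0.0197
```

```bash
python3 -c "
from h import *
go([.415,-.280,.237],-89)"
```

```text
8.825 [ 0.4216 -0.1919  0.3119] [179.43   0.52 -89.33] 0.0196939905750398 [ 0.2  0.7 -1.9]
cm now [8.87 0.69 7.42] cm after twist [8.8  0.81 7.49] twist -0.3
```

>>> arm_command(translation=[[3,0.7,0],[3.5,0,0],[2.2,0,2],[0,0,3],[0,0,2],[0,0,0.4],[0,0,0]], twist=[0,0,0,0,0,0,0])

```text
time_s: 9.7
tool_pos: [0.4187, -0.2742, 0.2261]
tool_rot: [179.1, 1.1, -88.8]
force: [0.8, 0.2, -2.1]
grip_width: 0.0199
```

```bash
python3 -c "
from h import *
go([.415,-.280,.237],-89)
c=snap('scene');t=snap('top')
R=lambda i,x,y,w,h,s:cv2.resize(i[y:y+h,x:x+w],None,fx=s,fy=s,interpolation=cv2.INTER_CUBIC)
cv2.imwrite('pics/z4.png',np.hstack([R(c['img'],95,140,130,130,3),R(t['img'],285,150,130,130,3)]))"
```

```text
9.7 [ 0.4187 -0.2742  0.2261] [179.08   1.06 -88.83] 0.019886134293303596 [ 0.8  0.2 -2.1]
cm now [ 0.55  0.4  -1.1 ] cm after twist [ 0.58  0.38 -1.09] twist 0.2
```

View pics/z4.png

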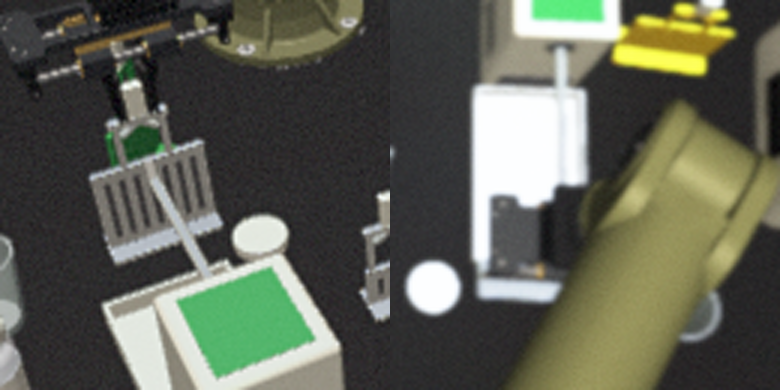

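>>> arm_command(translation=[[0.5,0,-1.1],[0,0,0],[0,-2,0],[0,-2,0],[0,0,0]], twist=[-0.3,0,0,0,0])

```text
time_s: 10.42
tool_pos: [0.4615, -0.2806, 0.2423]
tool_rot: [179.5, 0.8, -88.6]
force: [-0.6, -0.4, -2.4]
grip_width: 0.0199
```

```bash
python3 -c "
from h import *
go([.615,-.2755,.238],-88.4)"
```

```text
10.425 [ 0.4615 -0.2806  0.2423] [179.48   0.75 -88.59] 0.019893089490668623 [-0.6 -0.4 -2.4]
cm now [ -0.13 -15.36   0.29] cm after twist [ -0.08 -15.36   0.43] twist -0.2
```

>>> arm_command(translation=[[0,0,0.4],[0,-2,0],[0,-2,0],[0,0,0]], twist=[0,0,0,0])

```text
time_s: 10.92
tool_pos: [0.4986, -0.281, 0.2377]
tool_rot: [179.3, 0.7, -88.8]
force: [-0.1, -0.0, -0.6]
grip_width: 0.0197
```

```bash
python3 -c "
from h import *
go([.615,-.2755,.238],-88.4)"
```

```text
10.925 [ 0.4986 -0.281   0.2377] [179.34   0.71 -88.8 ] 0.0196932388687485 [-0.1 -0.  -0.6]
cm now [ -0.31 -11.65  -0.17] cm after twist [ -0.23 -11.65  -0.03] twist -0.4
```

>>> arm_command(translation=[[-0.2,-2.5,0],[-0.1,-3,0],[0,-3,0],[0,-2,0],[0,-1,0],[0,0,0]], twist=[-0.4,0,0,0,0,0])

```text
time_s: 11.68
tool_pos: [0.6077, -0.2796, 0.2359]
tool_rot: [178.9, 0.6, -88.8]
force: [0.6, -0.5, -2.2]
grip_width: 0.0201
```

```bash
python3 -c "
from h import *
go([.617,-.2755,.212],-88.4)
c=snap('scene')
R=lambda i,x,y,w,h,s:cv2.resize(i[y:y+h,x:x+w],None,fx=s,fy=s,interpolation=cv2.INTER_CUBIC)
cv2.imwrite('pics/z5.png',R(c['img'],95,140,130,130,4))"
```

```text
11.675 [ 0.6077 -0.2796  0.2359] [178.88   0.57 -88.83] 0.02005036973243178 [ 0.6 -0.5 -2.2]
cm now [-0.37 -0.99  2.37] cm after twist [-0.38 -0.94  2.39] twist -0.4
```

View pics/z5.png

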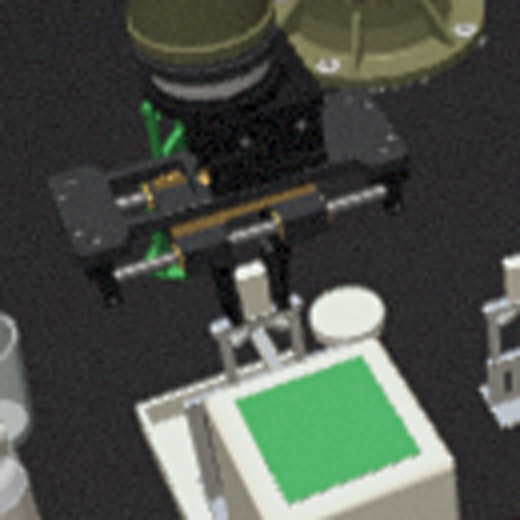

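>>> arm_command(translation=[[-0.4,-0.7,0],[0,0,0.8],[0,0,0.8],[0,0,0.4],[0,0,0]], twist=[-0.4,0,0,0,0])

```text
time_s: 12.35
tool_pos: [0.6117, -0.2762, 0.2146]
tool_rot: [178.8, 0.5, -88.5]
force: [-0.2, 0.1, -1.9]
grip_width: 0.0196
```

```bash
python3 -c "
from h import *
go([.617,-.2755,.212],-88.4)"
```

```text
12.35 [ 0.6117 -0.2762  0.2146] [178.77   0.52 -88.53] 0.019633747571680286 [-0.2  0.1 -1.9]
cm now [-0.06 -0.54  0.25] cm after twist [-0.06 -0.53  0.26] twist -0.1
```

>>> arm_command(translation=[[0,0,0.2],[0,0,0.1],[0,0,0]], twist=[0,0,0])

```text
time_s: 12.72
tool_pos: [0.6119, -0.2762, 0.2127]
tool_rot: [178.8, 0.5, -88.5]
force: [-0.5, -0.1, -2.1]
grip_width: 0.0195
```

>>> arm_command(translation=[[0,0,0],[0,0,0],[0,0,0],[0,0,0],[0,0,0],[0,0,0]], twist=[0,0,0,0,0,0], grip=55)

```text
time_s: 13.48
tool_pos: [0.6127, -0.2767, 0.2138]
tool_rot: [179.0, 0.4, -88.5]
force: [-0.2, 0.7, 0.5]
grip_width: 0.0478
```

>>> arm_command(translation=[[0,0,-2],[0,0,-5],[0,0,-5],[0,0,0]], twist=[0,0,0,0])

```text
time_s: 13.98
tool_pos: [0.6151, -0.2775, 0.3417]
tool_rot: [179.1, 0.4, -88.5]
force: [0.4, -0.5, 0.9]
grip_width: 0.0478
```

```bash
python3 -c "
from h import *
go([.637,.076,.24],-83.5)
c=snap('scene')
R=lambda i,x,y,w,h,s:cv2.resize(i[y:y+h,x:x+w],None,fx=s,fy=s,interpolation=cv2.INTER_CUBIC)
cv2.imwrite('pics/z6.png',R(c['img'],95,150,210,130,3.5))"
```

```text
13.975 [ 0.6151 -0.2775  0.3417] [179.13   0.38 -88.54] 0.04781470970300002 [ 0.4 -0.5  0.9]
cm now [-35.22  -3.25  10.35] cm after twist [-34.88  -6.18  10.17] twist -5.0
```

View pics/z6.png

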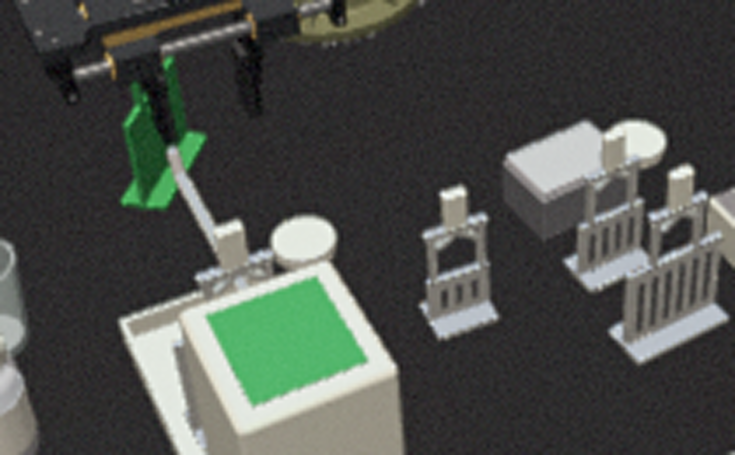

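>>> arm_command(translation=[[-4,-0.5,0],[-6,-1,0],[-6,-1,0],[-6,-1,0],[-6,-1,0],[-4,-0.5,2],[-2,0,2],[0,0,0]], twist=[-2,-3,0,0,0,0,0,0])

```text
time_s: 15.02
tool_pos: [0.6243, 0.0836, 0.2931]
tool_rot: [178.2, 0.9, -82.7]
force: [0.1, -0.3, 0.1]
grip_width: 0.0477
```

```bash
python3 -c "
from h import *
go([.637,.076,.149],-83.5)"
```

```text
15.025 [0.6243 0.0836 0.2931] [178.24   0.86 -82.73] 0.0477351696534112 [ 0.1 -0.3  0.1]
cm now [ 1.13 -1.61 14.36] cm after twist [ 0.89 -1.18 14.41] twist 0.8
```

>>> arm_command(translation=[[1.0,-1.5,3],[0,0,4],[0,0,3],[0,0,1.5],[0,0,0]], twist=[0.8,0,0,0,0])

```text
time_s: 15.65
tool_pos: [0.6386, 0.0716, 0.1779]
tool_rot: [178.4, 0.6, -83.8]
force: [0.2, 0.8, -0.5]
grip_width: 0.0483
```

```bash
python3 -c "
from h import *
go([.637,.076,.149],-83.5)"
```

```text
15.65 [0.6386 0.0716 0.1779] [178.43   0.62 -83.79] 0.04829758786836592 [ 0.2  0.8 -0.5]
cm now [-0.43  0.04  2.9 ] cm after twist [-0.46  0.11  2.89] twist -0.3
```

>>> arm_command(translation=[[-0.4,0,1.2],[0,0.1,1.2],[0,0,0.4],[0,0,0]], twist=[0,0,0,0])

```text
time_s: 16.15
tool_pos: [0.6381, 0.076, 0.1515]
tool_rot: [178.7, 0.6, -83.8]
force: [-0.4, -1.2, 0.3]
grip_width: 0.0481
```

>>> arm_command(translation=[[0,0,0],[0,0,0],[0,0,0],[0,0,0],[0,0,0],[0,0,0],[0,0,0]], twist=[0,0,0,0,0,0,0], grip=0)

```text
time_s: 17.02
tool_pos: [0.6387, 0.0764, 0.1526]
tool_rot: [178.8, 0.6, -83.8]
force: [-0.8, -0.6, -0.2]
grip_width: 0.0195
```

>>> arm_command(translation=[[0,0,-2],[0,0,-4],[0,0,-5],[0,0,-4],[0,0,-2],[0,0,0]], twist=[0,0,0,0,0,0])

```text
time_s: 17.77
tool_pos: [0.6421, 0.0741, 0.3327]
tool_rot: [178.9, 0.6, -83.8]
force: [-0.1, 0.5, -2.0]
grip_width: 0.0197
```

```bash
python3 -c "
from h import *
go([.42,-.1,.32],-88.4)"
```

```text
17.775 [0.6421 0.0741 0.3327] [178.91   0.6  -83.82] 0.019712366374600002 [-0.1  0.5 -2. ]
cm now [14.93 23.93  1.56] cm after twist [16.78 22.69  1.27] twist 4.6
```

>>> arm_command(translation=[[2,3,0],[3,4.3,0],[3,4.3,0],[3,4.3,0],[2.5,3,0],[1.5,2,0],[0,0,0]], twist=[2.3,2.3,0,0,0,0,0])

```text
time_s: 18.65
tool_pos: [0.43, -0.0902, 0.3288]
tool_rot: [178.3, 0.6, -88.7]
force: [-0.3, 0.3, -2.5]
grip_width: 0.0201
```

```bash
python3 -c "
from h import *
go([.42,-.279,.30],-88.4)"
```

```text
18.65 [ 0.43   -0.0902  0.3288] [178.3    0.64 -88.66] 0.02014497144307838 [-0.3  0.3 -2.5]
cm now [18.88  1.36  2.71] cm after twist [18.84  1.52  2.88] twist -0.3
```

>>> arm_command(translation=[[3,0.7,0],[5,0.7,0],[5,0,0],[3.5,0,1],[1.5,0,2],[0,0,3],[0,0,2],[0,0,0]], twist=[0,0,0,0,0,0,0,0])

```text
time_s: 19.65
tool_pos: [0.4216, -0.2688, 0.2391]
tool_rot: [178.1, 1.0, -88.1]
force: [-0.2, 0.3, -1.1]
grip_width: 0.0194
```

```bash
python3 -c "
from h import *
go([.43,-.279,.239],-88.4)"
```

```text
19.65 [ 0.4216 -0.2688  0.2391] [178.11   0.96 -88.08] 0.01942586009053893 [-0.2  0.3 -1.1]
cm now [ 1.05 -0.8  -0.03] cm after twist [ 1.05 -0.81  0.01] twist 0.3
```

>>> arm_command(translation=[[1.0,0,0],[0,-2,0],[0,-2.5,0],[0,-2,0],[0,0,0]], twist=[0,0,0,0,0])

```text
time_s: 20.27
tool_pos: [0.4961, -0.2765, 0.2406]
tool_rot: [178.6, 0.8, -87.9]
force: [0.1, 0.5, -2.7]
grip_width: 0.0196
```

```bash
python3 -c "
from h import *
go([.578,-.2765,.239],-88.4)"
```

```text
20.275 [ 0.4961 -0.2765  0.2406] [178.61   0.83 -87.94] 0.01958710483008743 [ 0.1  0.5 -2.7]
cm now [ 0.29 -8.19 -0.04] cm after twist [ 0.23 -8.19  0.16] twist 0.5
```

>>> arm_command(translation=[[0.2,-2.5,0],[0,-2.5,0],[0,-2,0],[0,-0.6,0],[0,0,0]], twist=[0.4,0,0,0,0])

```text
time_s: 20.9
tool_pos: [0.5745, -0.2769, 0.2406]
tool_rot: [178.7, 0.8, -88.4]
force: [-0.1, 0.1, -1.2]
grip_width: 0.0193
```

```bash
python3 -c "
from h import *
go([.578,-.2765,.2146],-88.4)"
```

```text
20.9 [ 0.5745 -0.2769  0.2406] [178.66   0.75 -88.42] 0.019349384489752652 [-0.1  0.1 -1.2]
cm now [-0.   -0.41  2.6 ] cm after twist [-0.03 -0.35  2.6 ] twist -0.0
```

>>> arm_command(translation=[[0,-0.3,0.8],[0,0,0.8],[0,0,0.7],[0,0,0.3],[0,0,0]], twist=[0,0,0,0,0])

```text
time_s: 21.52
tool_pos: [0.5749, -0.2773, 0.2147]
tool_rot: [178.7, 0.7, -88.5]
force: [-0.2, 0.6, -1.3]
grip_width: 0.0195
```

>>> arm_command(translation=[[0,0,0],[0,0,0],[0,0,0],[0,0,0],[0,0,0],[0,0,0]], twist=[0,0,0,0,0,0], grip=55)

```text
time_s: 22.28
tool_pos: [0.5755, -0.2779, 0.2155]
tool_rot: [178.8, 0.6, -88.6]
force: [0.3, 0.3, 0.1]
grip_width: 0.0476
```

>>> arm_command(translation=[[0,0,-2],[0,0,-5],[0,0,-5],[0,0,0]], twist=[0,0,0,0])

```text
time_s: 22.78
tool_pos: [0.5778, -0.279, 0.3378]
tool_rot: [178.7, 0.7, -88.6]
force: [0.9, -0.0, -0.6]
grip_width: 0.0478
```

```bash
python3 -c "
from h import *
go([.544,.066,.25],-84.5)
c=snap('scene');t=snap('top')
R=lambda i,x,y,w,h,s:cv2.resize(i[y:y+h,x:x+w],None,fx=s,fy=s,interpolation=cv2.INTER_CUBIC)
cv2.imwrite('pics/z7.png',np.vstack([R(c['img'],95,170,200,90,4),R(t['img'],200,170,200,60,4)]))"
```

```text
22.775 [ 0.5778 -0.279   0.3378] [178.67   0.69 -88.56] 0.04775469482739359 [ 0.9 -0.  -0.6]
cm now [-34.47   2.29   9.25] cm after twist [-34.67   0.06   8.78] twist -4.1
```

View pics/z7.png

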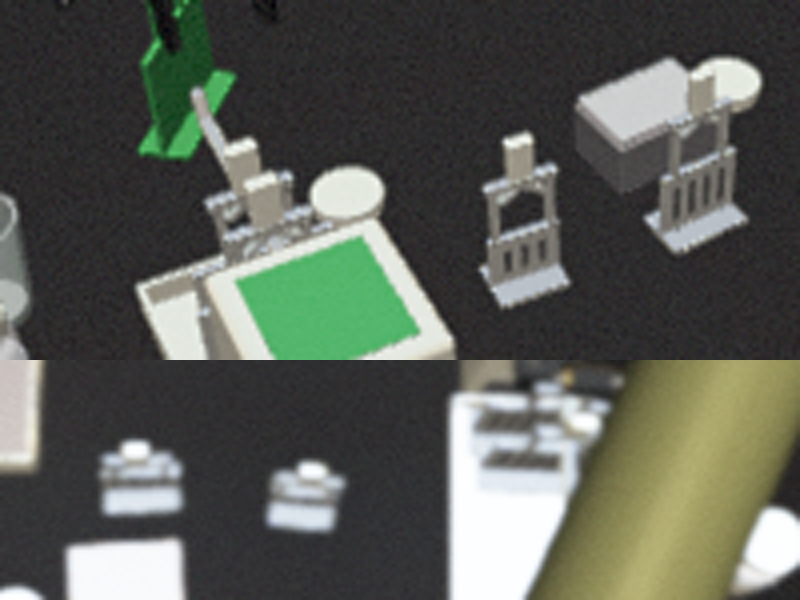

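>>> arm_command(translation=[[-4,0.6,0],[-6,0.5,0],[-6,0.2,0],[-6,0,0],[-6,0,0],[-4,0,2],[-2,0,2],[0,0,0]], twist=[-2,-2,0,0,0,0,0,0])

```text
time_s: 23.88
tool_pos: [0.5255, 0.07, 0.2824]
tool_rot: [176.9, 1.2, -84.5]
force: [-0.4, -0.8, 0.2]
grip_width: 0.0479
```

```bash
python3 -c "
from h import *
go([.544,.066,.1285],-84.5)"
```

```text
23.875 [0.5255 0.07   0.2824] [176.95   1.23 -84.52] 0.04793731771478605 [-0.4 -0.8  0.2]
cm now [ 0.91 -2.62 15.26] cm after twist [ 0.58 -1.8  15.39] twist -0.0
```

>>> arm_command(translation=[[0.5,-1.8,3],[0.4,-0.6,4],[0,0,3],[0,0,2],[0,0,0]], twist=[0,0,0,0,0])

```text
time_s: 24.5
tool_pos: [0.5451, 0.0554, 0.1568]
tool_rot: [176.8, 1.0, -85.1]
force: [-0.0, -0.1, -0.5]
grip_width: 0.0478
```

```bash
python3 -c "
from h import *
go([.544,.066,.1285],-84.5)"
```

```text
24.5 [0.5451 0.0554 0.1568] [176.8    0.98 -85.1 ] 0.04783708681513007 [-0.  -0.1 -0.5]
cm now [-1.02 -0.15  2.85] cm after twist [-1.07  0.    2.83] twist -0.6
```

>>> arm_command(translation=[[-1.0,0,-0.3],[0,0,0],[0,-0.1,1.2],[0,0,1.3],[0,0,0.4],[0,0,0]], twist=[-0.6,0,0,0,0,0])

```text
time_s: 25.25
tool_pos: [0.5457, 0.0653, 0.1321]
tool_rot: [177.1, 1.0, -84.5]
force: [0.0, -0.3, -0.2]
grip_width: 0.0479
```

```bash
python3 -c "
from h import *
go([.544,.066,.1285],-84.5)"
```

```text
25.25 [0.5457 0.0653 0.1321] [177.06   0.98 -84.55] 0.047888884425943 [ 0.  -0.3 -0.2]
cm now [-0.08  0.14  0.37] cm after twist [-0.09  0.16  0.36] twist -0.0
```

>>> arm_command(translation=[[0,0.1,0.3],[0,0,0],[0,0,0],[0,0,0],[0,0,0],[0,0,0],[0,0,0]], twist=[0,0,0,0,0,0,0], grip=0)

```text
time_s: 26.12
tool_pos: [0.5448, 0.0654, 0.1295]
tool_rot: [177.1, 1.0, -84.5]
force: [-0.6, -0.1, -0.8]
grip_width: 0.02
```

>>> arm_command(translation=[[0,0,-2],[0,0,-4],[0,0,-5],[0,0,-4],[0,0,-2],[0,0,-2],[0,0,0]], twist=[0,0,0,0,0,0,0])

```text
time_s: 27.0
tool_pos: [0.5533, 0.0617, 0.3215]
tool_rot: [176.7, 0.9, -84.6]
force: [-0.0, 0.6, -2.8]
grip_width: 0.0199
```

```bash
python3 -c "
from h import *
go([.42,-.08,.32],-88.4)"
```

```text
27.0 [0.5533 0.0617 0.3215] [176.74   0.92 -84.58] 0.019883869148691266 [-0.   0.6 -2.8]
cm now [12.85 14.59  0.78] cm after twist [13.79 13.72  0.15] twist 3.8
```

>>> arm_command(translation=[[2.5,3,0],[4,4.2,0],[4,4,0],[5,2,0],[5,1,0],[5,0,0],[4,0,0],[2,0,1],[0,0,1],[0,0,0]], twist=[1.9,1.9,0,0,0,0,0,0,0,0])

```text
time_s: 28.25
tool_pos: [0.4126, -0.2649, 0.2899]
tool_rot: [175.7, 1.2, -88.3]
force: [0.6, 0.7, -1.5]
grip_width: 0.02
```

```bash
python3 -c "
from h import *
go([.425,-.279,.240],-88.4)"
```

```text
28.25 [ 0.4126 -0.2649  0.2899] [175.67   1.18 -88.27] 0.01996816182225972 [ 0.6  0.7 -1.5]
cm now [ 1.55 -1.57  4.85] cm after twist [ 1.45 -1.2   4.99] twist 0.1
```

>>> arm_command(translation=[[1.4,-0.4,1.5],[0,0,2],[0,0,1.3],[0,0,0]], twist=[0,0,0,0])

```text
time_s: 28.75
tool_pos: [0.4152, -0.2757, 0.2383]
tool_rot: [175.7, 1.2, -87.9]
force: [0.0, 0.1, -2.4]
grip_width: 0.0196
```

```bash
python3 -c "
from h import *
go([.435,-.279,.240],-88.4)"
```

```text
28.75 [ 0.4152 -0.2757  0.2383] [175.72   1.19 -87.87] 0.01956737505781271 [ 0.   0.1 -2.4]
cm now [ 0.39 -1.95 -0.33] cm after twist [ 0.38 -1.97 -0.17] twist 0.5
```

>>> arm_command(translation=[[0.4,-1,-0.2],[0,-2,-0.15],[0,-2.5,-0.2],[0,-2,-0.15],[0,0,0]], twist=[0.4,0,0,0,0])

```text
time_s: 29.38
tool_pos: [0.4979, -0.2791, 0.2436]
tool_rot: [176.2, 0.9, -88.3]
force: [-0.3, 0.4, -2.3]
grip_width: 0.0192
```

```bash
python3 -c "
from h import *
go([.540,-.278,.240],-88.4)"
```

```text
29.375 [ 0.4979 -0.2791  0.2436] [176.16   0.93 -88.29] 0.01920264660899442 [-0.3  0.4 -2.3]
cm now [ 0.02 -4.23  0.07] cm after twist [ 0.01 -4.22  0.36] twist 0.1
```

>>> arm_command(translation=[[0,-1.8,0],[0,-1.8,0],[0,-0.6,0.1],[0,0,0]], twist=[0,0,0,0])

```text
time_s: 29.88
tool_pos: [0.5395, -0.2799, 0.2414]
tool_rot: [176.2, 0.8, -88.4]
force: [-0.3, -0.3, -1.5]
grip_width: 0.0199
```

```bash
python3 -c "
from h import *
go([.540,-.278,.2155],-88.4)"
```

```text
29.875 [ 0.5395 -0.2799  0.2414] [176.16   0.81 -88.44] 0.019870931045380538 [-0.3 -0.3 -1.5]
cm now [-0.15 -0.23  2.58] cm after twist [-0.19 -0.06  2.59] twist -0.0
```

>>> arm_command(translation=[[-0.1,-0.1,0.8],[0,-0.1,0.8],[0,0,0.7],[0,0,0.3],[0,0,0]], twist=[0,0,0,0,0])

```text
time_s: 30.5
tool_pos: [0.5379, -0.279, 0.2157]
tool_rot: [176.2, 0.8, -88.5]
force: [-0.1, 0.5, -1.2]
grip_width: 0.0196
```

>>> arm_command(translation=[[0,0,0],[0,0,0],[0,0,0],[0,0,0],[0,0,0],[0,0,0]], twist=[0,0,0,0,0,0], grip=55)

```text
time_s: 31.25
tool_pos: [0.5383, -0.2796, 0.2161]
tool_rot: [176.3, 0.7, -88.6]
force: [0.4, 0.6, 0.2]
grip_width: 0.0479
```

>>> arm_command(translation=[[0,0.1,-2],[0,0.2,-5],[0,0.2,-4],[0,0,0]], twist=[0,0,0,0])

```text
time_s: 31.75
tool_pos: [0.5402, -0.2808, 0.3284]
tool_rot: [176.2, 0.8, -88.6]
force: [-0.8, 0.5, -0.4]
grip_width: 0.0478
```

```bash
python3 -c "
from h import *
go([.541,-.081,.22],-90)
c=snap('scene');t=snap('top')
R=lambda i,x,y,w,h,s:cv2.resize(i[y:y+h,x:x+w],None,fx=s,fy=s,interpolation=cv2.INTER_CUBIC)
cv2.imwrite('pics/z8.png',np.vstack([R(c['img'],95,170,200,90,4),R(t['img'],200,170,200,60,4)]))"
```

```text
31.75 [ 0.5402 -0.2808  0.3284] [176.16   0.76 -88.55] 0.04778084550188907 [-0.8  0.5 -0.4]
cm now [-19.82  -1.33  11.04] cm after twist [-19.98  -0.08  10.84] twist 1.4
```

View pics/z8.png

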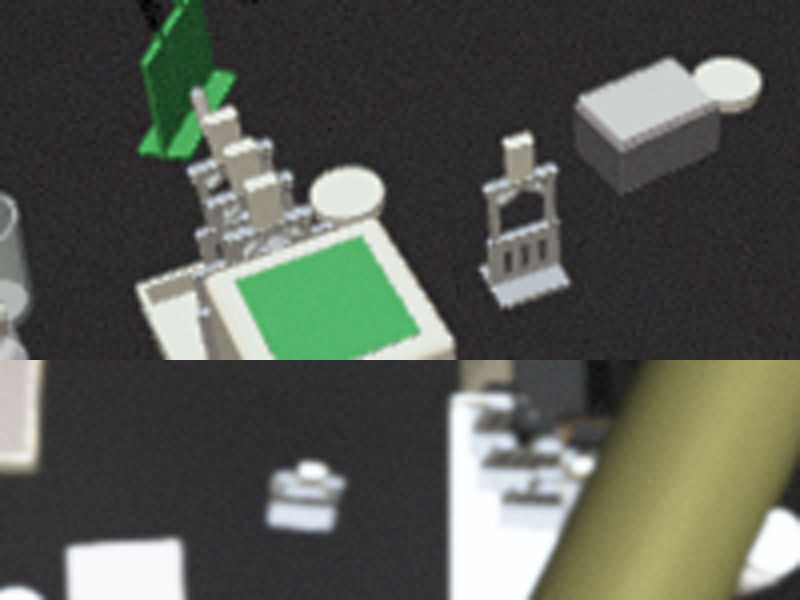

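>>> arm_command(translation=[[-4,0,0],[-6,-0.1,0],[-5,-0.1,1],[-3,-0.3,2],[-1.5,-0.3,2],[0,0,0]], twist=[1.4,0,0,0,0,0])

```text
time_s: 32.6
tool_pos: [0.5368, -0.0781, 0.264]
tool_rot: [174.8, 1.0, -90.1]
force: [0.2, -1.2, 0.6]
grip_width: 0.0478
```

```bash
python3 -c "
from h import *
go([.541,-.081,.119],-90)"
```

```text
32.6 [ 0.5368 -0.0781  0.264 ] [174.81   1.   -90.08] 0.0477906218043716 [ 0.2 -1.2  0.6]
cm now [ 0.55 -1.73 14.4 ] cm after twist [ 0.29 -0.42 14.5 ] twist -0.1
```

>>> arm_command(translation=[[0.4,-0.3,2.5],[0.2,-0.4,3.5],[0,-0.4,3.5],[0,-0.3,2],[0,0,0]], twist=[0,0,0,0,0])

```text
time_s: 33.22
tool_pos: [0.5394, -0.0895, 0.1448]
tool_rot: [174.7, 0.8, -90.5]
force: [-0.1, 0.2, -0.2]
grip_width: 0.0477
```

```bash
python3 -c "
from h import *
go([.541,-.081,.119],-90)"
```

```text
33.225 [ 0.5394 -0.0895  0.1448] [174.7    0.81 -90.51] 0.047662174088655015 [-0.1  0.2 -0.2]
cm now [-0.81 -0.4   2.57] cm after twist [-0.85 -0.16  2.58] twist -0.5
```

>>> arm_command(translation=[[-0.8,0,-0.1],[0,0,0],[0,-0.1,1.2],[0,-0.1,1.2],[0,0,0.3],[0,0,0]], twist=[-0.5,0,0,0,0,0])

```text
time_s: 33.98
tool_pos: [0.5406, -0.0819, 0.1201]
tool_rot: [175.0, 0.8, -90.0]
force: [-0.0, 0.4, 0.1]
grip_width: 0.0478
```

```bash
python3 -c "
from h import *
go([.539,-.081,.119],-90)"
```

```text
33.975 [ 0.5406 -0.0819  0.1201] [174.96   0.8  -90.05] 0.04779547633656332 [-0.   0.4  0.1]
cm now [-0.09  0.15  0.13] cm after twist [-0.09  0.16  0.11] twist -0.0
```

>>> arm_command(translation=[[0,0.1,0.1],[0,0,0],[0,0,0],[0,0,0],[0,0,0],[0,0,0],[0,0,0]], twist=[0,0,0,0,0,0,0], grip=0)

```text
time_s: 34.85
tool_pos: [0.5398, -0.0819, 0.1196]
tool_rot: [175.0, 0.8, -90.0]
force: [0.1, 0.4, -0.2]
grip_width: 0.0195
```

>>> arm_command(translation=[[0,0,-2],[0,0.2,-3],[0,0.3,-4],[0,0.3,-4],[0,0.2,-3],[0,0.2,-2],[0,0,0]], twist=[0,0,0,0,0,0,0])

```text
time_s: 35.72
tool_pos: [0.5424, -0.0846, 0.303]
tool_rot: [174.7, 0.8, -90.1]
force: [-0.6, 0.6, -1.9]
grip_width: 0.0197
```

```bash
python3 -c "
from h import *
go([.42,-.12,.31],-88.4)"
```

```text
35.725 [ 0.5424 -0.0846  0.303 ] [174.74   0.81 -90.06] 0.019747737817673548 [-0.6  0.6 -1.9]
cm now [ 3.54 12.25  0.38] cm after twist [ 3.2  12.33 -0.7 ] twist -1.7
```

>>> arm_command(translation=[[0.8,2,0],[1,2.5,0],[1,2.5,0],[1,2.5,0],[1,2.5,0],[2,1,0],[3,0,0],[3,0,0],[3,0,0],[2,0,0]], twist=[-1.5,0,0,0,0,0,0,0,0,0])

```text
time_s: 36.98
tool_pos: [0.4084, -0.2672, 0.2971]
tool_rot: [173.7, 1.4, -88.3]
force: [-0.0, 0.6, -1.6]
grip_width: 0.0198
```

```bash
python3 -c "
from h import *
go([.42,-.280,.245],-88.4)"
```

```text
36.975 [ 0.4084 -0.2672  0.2971] [173.7    1.37 -88.26] 0.01975170698459804 [-0.   0.6 -1.6]
cm now [ 1.44 -1.68  5.02] cm after twist [ 1.31 -1.12  5.21] twist 0.1
```

>>> arm_command(translation=[[1.2,0,1.5],[0,0,2],[0,0,1.4],[0,0,0]], twist=[0,0,0,0])

```text
time_s: 37.48
tool_pos: [0.4019, -0.2777, 0.2419]
tool_rot: [173.4, 1.6, -88.3]
force: [0.8, 0.5, -0.3]
grip_width: 0.0197
```

```bash
python3 -c "
from h import *
go([.435,-.280,.2425],-88.4)"
```

```text
37.475 [ 0.4019 -0.2777  0.2419] [173.44   1.6  -88.28] 0.01971011444296981 [ 0.8  0.5 -0.3]
cm now [ 0.33 -3.27 -0.45] cm after twist [ 0.32 -3.3  -0.06] twist 0.1
```

>>> arm_command(translation=[[0.3,-1.5,-0.2],[0,-2,-0.24],[0,-2,-0.24],[0,-2,-0.22],[0,0,0]], twist=[0,0,0,0,0])

```text
time_s: 38.1
tool_pos: [0.4865, -0.2776, 0.2453]
tool_rot: [173.9, 1.5, -88.0]
force: [0.3, 0.1, -1.5]
grip_width: 0.0195
```

```bash
python3 -c "
from h import *
go([.504,-.2788,.2425],-88.4)"
```

```text
38.1 [ 0.4865 -0.2776  0.2453] [173.9    1.46 -88.03] 0.019533660452515023 [ 0.3  0.1 -1.5]
cm now [ 0.19 -1.76  0.09] cm after twist [ 0.17 -1.75  0.28] twist 0.4
```

>>> arm_command(translation=[[0.2,-1.7,0.1],[0,0,0.8],[0,0,0.8],[0,0,0.6],[0,0,0.3],[0,0,0]], twist=[0.4,0,0,0,0,0])

```text
time_s: 38.85
tool_pos: [0.4992, -0.2798, 0.218]
tool_rot: [173.9, 1.3, -88.5]
force: [0.3, -1.0, -1.7]
grip_width: 0.0195
```

```bash
python3 -c "
from h import *
go([.504,-.2788,.2175],-88.4)
c=snap('scene')
R=lambda i,x,y,w,h,s:cv2.resize(i[y:y+h,x:x+w],None,fx=s,fy=s,interpolation=cv2.INTER_CUBIC)
cv2.imwrite('pics/z9.png',R(c['img'],120,150,90,110,5))"
```

```text
38.85 [ 0.4992 -0.2798  0.218 ] [173.92   1.3  -88.51] 0.01947622789591762 [ 0.3 -1.  -1.7]
cm now [-0.08 -0.49  0.  ] cm after twist [-0.08 -0.49  0.05] twist -0.1
```

View pics/z9.png

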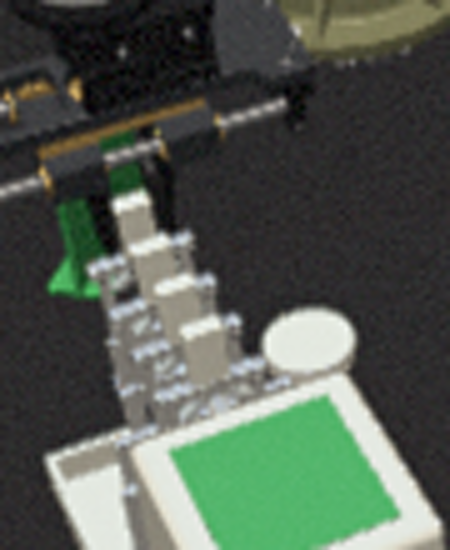

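Frame4 sits in line ahead of the other three, with its lug at (130,215). Lower it the last bit and release.

>>> arm_command(translation=[[0,0,0.1],[0,0,0],[0,0,0],[0,0,0],[0,0,0],[0,0,0],[0,0,0]], twist=[0,0,0,0,0,0,0], grip=55)

```text
time_s: 39.78
tool_pos: [0.4995, -0.2797, 0.2178]
tool_rot: [174.0, 1.3, -88.5]
force: [0.0, 0.3, -0.0]
grip_width: 0.0479
```

>>> arm_command(translation=[[0,0.2,-1.5],[0,0.5,-4],[0,0.4,-4],[0,0.2,-2],[0,0,0]], twist=[0,0,0,0,0])

```text
time_s: 40.4
tool_pos: [0.4987, -0.2826, 0.3411]
tool_rot: [174.1, 1.2, -88.5]
force: [0.2, 0.6, -0.6]
grip_width: 0.0478
```

```bash
python3 -c "
from h import *
go([.45,.1,.3],-90)
go([.586,.299,.2],-176.6)
c=snap('scene');t=snap('top')
R=lambda i,x,y,w,h,s:cv2.resize(i[y:y+h,x:x+w],None,fx=s,fy=s,interpolation=cv2.INTER_CUBIC)
W=np.zeros((560,780,3),np.uint8)
W[:390,:390]=R(c['img'],115,160,78,78,5);W[:360,400:780]=R(c['img'],298,180,76,72,5);W[395:555,:200]=R(t['img'],300,170,50,40,4)
W[370:560,400:680]=R(t['img'],150,150,70,48,4)[:190]
cv2.imwrite('pics/z10.png',W)"
```

```text
40.4 [ 0.4987 -0.2826  0.3411] [174.13   1.2  -88.5 ] 0.04778801872324041 [ 0.2  0.6 -0.6]
cm now [-38.28   3.34   5.28] cm after twist [-38.26   4.87   4.11] twist 1.5
40.4 [ 0.4987 -0.2826  0.3411] [174.13   1.2  -88.5 ] 0.04778801872324041 [ 0.2  0.6 -0.6]
cm now [-57.6  -11.76  14.19] cm after twist [-12.17  57.54  14.11] twist 88.1
```

View pics/z10.png

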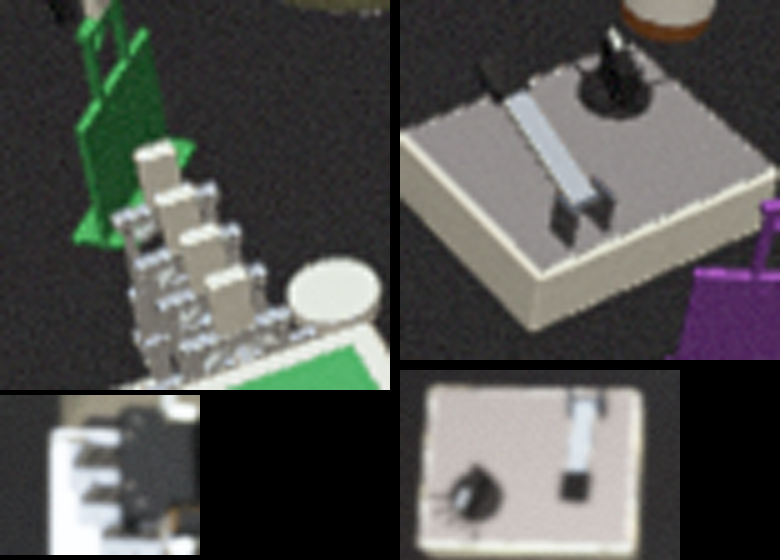

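```bash
python3 -c "
from h import *
c=snap('scene');t=snap('top')
R=lambda i,x,y,w,h,s:cv2.resize(i[y:y+h,x:x+w],None,fx=s,fy=s,interpolation=cv2.INTER_CUBIC)
a=R(t['img'],154,164,30,30,13);b=R(c['img'],326,178,30,30,13)
cv2.imwrite('pics/z11.png',np.clip(np.hstack([a,b]).astype(float)*1.3,0,255).astype(np.uint8))
import math
o=np.array([.586,.299,.088])
for A in(0,.4,.8,1.2,1.6):
  d=math.radians(3.4)+math.pi-A
  v=np.array([math.cos(d),math.sin(d),0])
  print(A,np.round((proj(t,o+.018*v)-[154,164])*13),np.round((proj(c,o+.018*v)-[326,178])*13+[390,0]))
print((proj(t,o)-[154,164])*13,(proj(c,o)-[326,178])*13+[390,0])"
```

```text
0 [185. 267.] [526. 123.]
0.4 [159. 261.] [552. 118.]
0.8 [137. 246.] [581. 119.]
1.2 [124. 224.] [609. 128.]
1.6 [121. 198.] [632. 142.]
[188.74899458 201.04205014] [573.04193691 163.71802194]
```

View pics/z11.png

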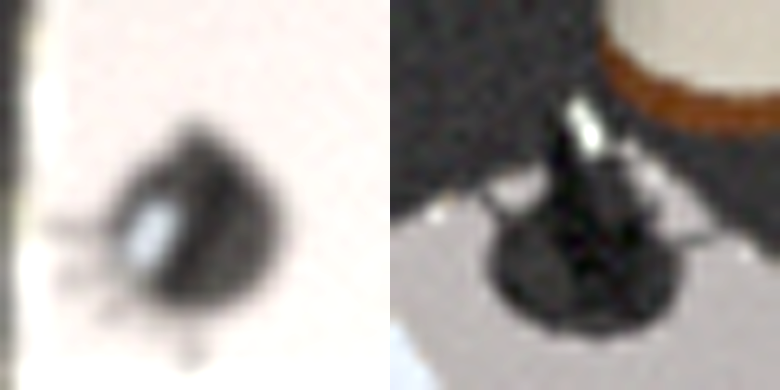

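>>> arm_command(translation=[[0,0,-1],[0,0,-1],[0,0,0],[0,0,0],[0,0,0],[0,0,0],[0,0,0],[0,0,0],[0,0,0],[0,0,0]], twist=[-10,-10,-10,-10,-10,-10,-10,-10,-10,-10])

```text
time_s: 41.85
tool_pos: [0.4953, -0.2796, 0.3431]
tool_rot: [-176.2, 6.8, 15.2]
force: [-0.3, 0.0, -0.4]
grip_width: 0.0478
```

```bash
python3 -c "
from h import *
go([.588,.303,.25],70.5);print(telemetry.get_obs()['qpos'])"
```

```text
41.85 [ 0.4953 -0.2796  0.3431] [-176.22    6.83   15.19] 0.04783649419743911 [-0.3  0.  -0.4]
cm now [ 25.15 -53.25   9.89] cm after twist [ 58.01 -10.71   9.31] twist -55.3
[31.72644689 13.03515429 -7.42046698 76.69069192  3.12046011 98.04294847
 39.58248148]
```

>>> arm_command(translation=[[1.5,-2,0],[2,-2,0],[2,-2,0],[2.5,-2,0],[3,-2,0],[3.5,-1.5,0],[5,-1,0],[5,-1,0],[5,-1,0],[5,-1,0]], twist=[-10,-10,-10,-10,-10,-5,0,0,0,0])

```text
time_s: 43.1
tool_pos: [0.5443, 0.1162, 0.3379]
tool_rot: [-171.1, 0.8, 71.2]
force: [0.1, 0.3, 0.8]
grip_width: 0.0478
```

```bash
python3 -c "
from h import *
go([.588,.303,.25],70.5);print(telemetry.get_obs()['qpos'])"
```

```text
43.1 [0.5443 0.1162 0.3379] [-171.13    0.8    71.2 ] 0.047821012036455765 [0.1 0.3 0.8]
cm now [19.22 -0.55  8.71] cm after twist [19.07 -2.12  8.79] twist 0.7
[ 10.44105083  13.60162972 -27.9016815   78.02166935   1.77105515
  97.57002435  54.03579573]
```

>>> arm_command(translation=[[2,0,0],[2.5,0,0],[2.5,0,0],[2.5,0,0],[2.5,0,0],[2.5,0,0],[2.5,0,0],[1.5,0,0],[0,0,0]], twist=[0,0,0,0,0,0,0,0,0])

```text
time_s: 44.22
tool_pos: [0.5972, 0.3098, 0.3289]
tool_rot: [-170.5, 1.1, 71.7]
force: [0.8, -0.3, 0.4]
grip_width: 0.0478
```

```bash
python3 -c "
from h import *
go([.588,.303,.15],70.5);print(telemetry.get_obs()['qpos'])"
```

```text
44.225 [0.5972 0.3098 0.3289] [-170.49    1.09   71.71] 0.04775996669565825 [ 0.8 -0.3  0.4]
cm now [-0.59  2.31 17.76] cm after twist [-0.95 -0.64 17.89] twist 1.2
[ -7.91021862  29.35838414 -31.05337417  59.89002533   7.6573649
 100.80405564  36.20860093]
```

>>> arm_command(translation=[[-0.3,0.4,3],[-0.3,0.5,4],[-0.2,0.5,4],[0,0.5,4],[0,0.4,3],[0,0.2,1.5],[0,0,0]], twist=[1,0,0,0,0,0,0])

```text
time_s: 45.1
tool_pos: [0.5873, 0.2927, 0.1295]
tool_rot: [-170.8, 1.4, 70.1]
force: [0.5, -0.5, -0.1]
grip_width: 0.0484
```

```bash
python3 -c "
from h import *
go([.585,.304,.069],70.5)"
```

```text
45.1 [0.5873 0.2927 0.1295] [-170.83    1.43   70.15] 0.04844982697658701 [ 0.5 -0.5 -0.1]
cm now [1.14 0.37 6.04] cm after twist [ 0.99 -0.59  6.05] twist -0.4
```

>>> arm_command(translation=[[1.1,0,1],[0,0.1,1.5],[0,0.1,1.5],[0,0,0]], twist=[-0.4,0,0,0])

```text
time_s: 45.6
tool_pos: [0.588, 0.3057, 0.0897]
tool_rot: [-171.0, 1.2, 70.6]
force: [0.2, -0.2, 0.1]
grip_width: 0.0481
```

```bash
python3 -c "
from h import *
go([.585,.304,.069],70.5)
c=snap('scene');t=snap('top')
R=lambda i,x,y,w,h,s:cv2.resize(i[y:y+h,x:x+w],None,fx=s,fy=s,interpolation=cv2.INTER_CUBIC)
cv2.imwrite('pics/z12.png',np.hstack([R(c['img'],310,165,60,60,6),R(t['img'],140,150,60,60,6)]))"
```

```text
45.6 [0.588  0.3057 0.0897] [-171.      1.17   70.57] 0.04805212809323356 [ 0.2 -0.2  0.1]
cm now [-0.22  0.1   2.09] cm after twist [-0.26 -0.23  2.07] twist 0.1
```

View pics/z12.png

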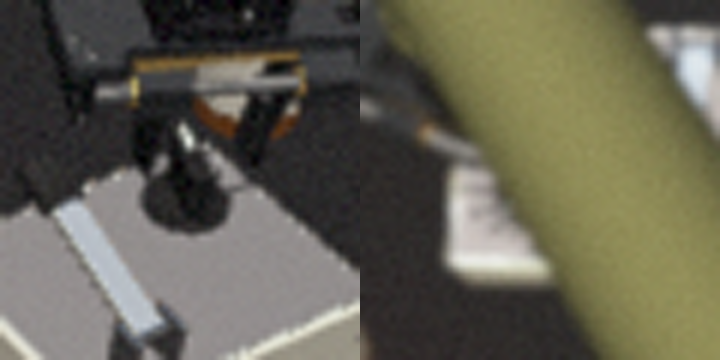

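>>> arm_command(translation=[[-0.2,0.1,1],[0,0,1],[0,0,0]], twist=[0,0,0])

```text
time_s: 46.08
tool_pos: [0.5867, 0.3042, 0.0709]
tool_rot: [-171.2, 1.0, 70.5]
force: [-0.7, 0.0, -0.8]
grip_width: 0.0477
```

>>> arm_command(translation=[[0,0,0],[0,0,0],[0,0,0],[0,0,0],[0,0,0],[0,0,0],[0,0,0]], twist=[0,0,0,0,0,0,0], grip=0, force=12)

```text
time_s: 46.95
tool_pos: [0.5878, 0.3062, 0.0716]
tool_rot: [-171.3, 0.8, 70.5]
force: [1.0, 0.8, -1.1]
grip_width: 0.0138
```

>>> arm_command(translation=[[0,0,0],[0,0,0],[0,0,0],[0,0,0],[0,0,0],[0,0,0],[0,0,0],[0,0,0]], twist=[6,8,8,8,8,7,0,0])

```text
time_s: 47.95
tool_pos: [0.5868, 0.3052, 0.0719]
tool_rot: [-174.5, 7.0, 24.5]
force: [0.8, -0.1, -1.5]
grip_width: 0.0156
```

>>> arm_command(translation=[[0,0,0],[0,0,0],[0,0,0],[0,0,0],[0,0,0],[0,0,0]], twist=[0,0,0,0,0,0], grip=50)

```text
time_s: 48.7
tool_pos: [0.5864, 0.3039, 0.0721]
tool_rot: [-174.5, 7.1, 24.6]
force: [-0.2, -0.4, 0.2]
grip_width: 0.0432
```

>>> arm_command(translation=[[0,0,-2],[0,0,-4],[0,0,-5],[0,0,-5],[0,0,0]], twist=[0,0,0,0,0])

```text
time_s: 49.32
tool_pos: [0.6123, 0.2982, 0.2411]
tool_rot: [-174.5, 6.8, 24.6]
force: [0.4, 0.8, -0.4]
grip_width: 0.0434
```

```bash
python3 -c "
from h import *
import math
go([.59,.21,.2],24.5)
c=snap('scene');t=snap('top')
R=lambda i,x,y,w,h,s:cv2.resize(i[y:y+h,x:x+w],None,fx=s,fy=s,interpolation=cv2.INTER_CUBIC)
W=np.zeros((600,780,3),np.uint8)
W[:390,390:]=R(c['img'],326,178,30,30,13)
W[:390,:390]=R(c['img'],115,160,78,78,5)
W[400:600,:300]=R(c['img'],290,180,75,50,4)
cv2.imwrite('pics/z13.png',W)
o=np.array([.588,.304,.091])
for A in(.4,.8,1.2,1.6):
  d=math.radians(3.4)+math.pi-A
  print(A,[np.round((proj(c,o+r*np.array([math.cos(d),math.sin(d),0]))-[326,178])*13+[390,0]) for r in(.007,.022)])"
```

```text
49.325 [0.6123 0.2982 0.2411] [-174.51    6.85   24.64] 0.04341364140132333 [ 0.4  0.8 -0.4]
cm now [-5.18  7.51  4.07] cm after twist [-5.69  7.1   4.11] twist 0.1
0.4 [array([588., 135.]), array([571.,  97.])]
0.8 [array([600., 136.]), array([606.,  99.])]
1.2 [array([611., 139.]), array([641., 109.])]
1.6 [array([619., 144.]), array([668., 126.])]
```

View pics/z13.png

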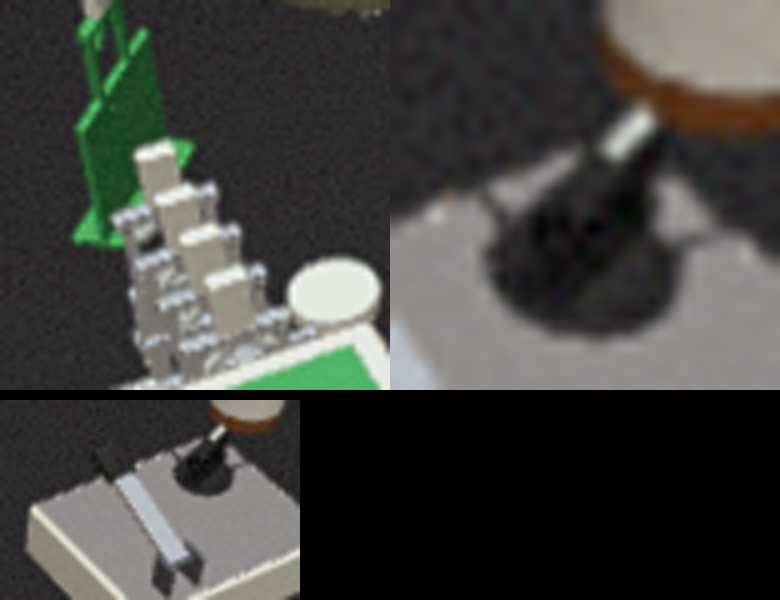

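>>> arm_command(translation=[[-2,2.5,0],[-2,2.5,0],[-1.2,2,1.5],[0,0,2],[0,0,0],[0,0,0],[0,0,0]], twist=[0,0,0,0,0,0,0], grip=0)

```text
time_s: 50.3
tool_pos: [0.5804, 0.2103, 0.194]
tool_rot: [-174.4, 8.1, 24.9]
force: [0.3, 0.0, 0.4]
grip_width: 0.0007
```

```bash
python3 -c "
from h import *
go([.588,.209,.13],24.5)
go([.588,.209,.078],24.5)"
```

```text
50.3 [0.5804 0.2103 0.194 ] [-174.41    8.08   24.88] 0.0006933965418824032 [0.3 0.  0.4]
cm now [1.53 1.04 6.17] cm after twist [0.64 0.43 6.4 ] twist 0.4
50.3 [0.5804 0.2103 0.194 ] [-174.41    8.08   24.88] 0.0006933965418824032 [0.3 0.  0.4]
cm now [ 2.26  1.54 11.3 ] cm after twist [ 0.64  0.43 11.6 ] twist 0.4
```

>>> arm_command(translation=[[0.8,0.6,2],[0.4,0.2,2.5],[0.3,0.2,1.7],[0,0,0]], twist=[0,0,0,0])

```text
time_s: 50.8
tool_pos: [0.5889, 0.2096, 0.1255]
tool_rot: [-174.4, 8.0, 24.9]
force: [0.1, 0.0, 0.3]
grip_width: 0.0004
```

```bash
python3 -c "
from h import *
go([.587,.209,.077],24.5)"
```

```text
50.8 [0.5889 0.2096 0.1255] [-174.43    8.04   24.93] 0.00036656738729550663 [0.1 0.  0.3]
cm now [0.48 0.45 4.81] cm after twist [-0.2  -0.02  4.85] twist 0.4
```

>>> arm_command(translation=[[0.1,0.1,1.2],[0.1,0.1,1.2],[0.1,0.1,1.2],[0.1,0.1,1.2],[0,0,0.3],[0,0,0.2]], twist=[0,0,0,0,0,0])

```text
time_s: 51.55
tool_pos: [0.5879, 0.2106, 0.0804]
tool_rot: [-174.5, 7.6, 24.9]
force: [-4.1, -1.9, 10.5]
grip_width: 0.0007
```

>>> arm_command(translation=[[0,0,0.3],[0,0,0.3],[0,0,0.3]], twist=[0,0,0])

```text
time_s: 51.92
tool_pos: [0.5878, 0.2106, 0.0801]
tool_rot: [-174.6, 7.4, 24.9]
force: [-4.5, -2.6, 15.1]
grip_width: 0.0004
```

>>> arm_command(translation=[[0,0,-2],[0,0,-4],[0,0,-5],[0,0,-5],[0,0,0]], twist=[0,0,0,0,0])

```text
time_s: 52.55
tool_pos: [0.6139, 0.2049, 0.24]
tool_rot: [-174.7, 7.4, 24.8]
force: [0.5, 0.5, -0.2]
grip_width: 0.0006
```

```bash
python3 -c "
from h import *
st()
c=snap('scene')
R=lambda i,x,y,w,h,s:cv2.resize(i[y:y+h,x:x+w],None,fx=s,fy=s,interpolation=cv2.INTER_CUBIC)
W=np.zeros((400,790,3),np.uint8)
W[:390,:390]=R(c['img'],115,160,78,78,5)
W[:400,390:790]=R(c['img'],290,170,80,80,5)
cv2.imwrite('pics/z14.png',W)
print(proj(c,[.592,.209,.112]),proj(c,[.586,.209,.079]))"
```

```text
52.55 [0.6139 0.2049 0.24  ] [-174.7     7.37   24.84] 0.000615222668256304 [ 0.5  0.5 -0.2]
[318.19873883 193.99042193] [315.99742391 201.0298733 ]
```

View pics/z14.png

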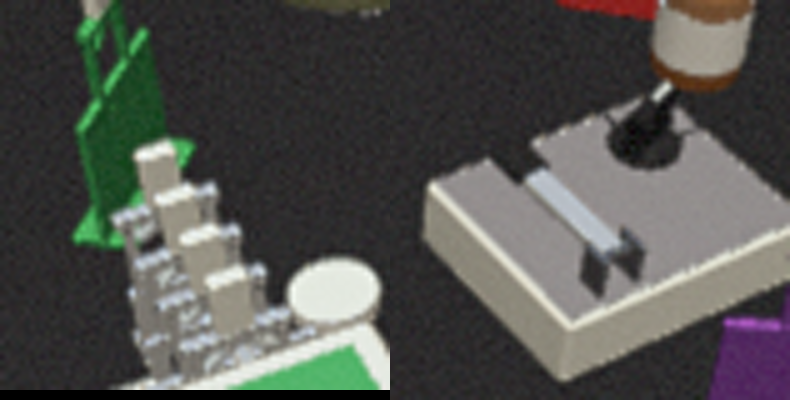

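```bash
python3 -c "
from h import *
env.sign_off()"
```

```text
the job is handed in; nothing more can be done
```

The job is handed in. All four frames on the bench (sizes 1, 2, 4 and 5; size 3 was not there) are hung on the hook. They go from largest at the housing to smallest at the tip, about 35 mm apart.

I turned the dial from one dot to three dots, then pressed the lever until it latched. It took about 53 s of the 210 s on the robot's clock.

**Last checks:**
- **Frames:** the final picture shows all four lugs upright in one line on the hook.
- **Dial:** the pointer line matches the direction expected at 1.2 rad.
- **Lever:** the pad appears at the position expected for latched (about 79 mm high). The fingers met a firm stop at 80 mm with about 15 N.
- **Arm:** it is clear of everything at 0.24 m, with no contact force.

**What went less well:**
- My first grip on the largest frame lifted off before the fingers had closed. The frame had not moved, so I took it again.
- The tool drifted to about 9° of tilt during the run. This did not visibly affect the frames.
- I did not measure how far the frames' eyes sit from the bar, or where the bystanders ended up; I judged both from the pictures only.

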